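Shake out the bench suction's filter cartridge

ROBOT

A 7-joint arm with a two-finger parallel gripper is mounted at the origin on the work surface. World frame = base frame: x ahead of the robot, y to its left, z up, the work surface at z = 0. Lengths are in m, angles in rad, forces in N, time in s.
With the tool pointing down it reaches from about 0.425 to 0.95 m from the base axis. Payload 16.7 kg.
Tool frame: the origin (TCP) lies midway between the tips of the shut fingers; the grasp point (between the pads) lies hold_point_z behind it (hold_point_z is the distance from the TCP to the grasp point, in m); z points along the fingers, y is the line along which they close (so a half turn about z gives the same grasp; the last joint's range is limited). The gripper opens to 94 mm and grips with 3 to 60 N. Pads are 16 mm wide; open, the fingers measure 119 mm over their backs; the gripper's body (75 mm by 177 mm) begins 78 mm behind the grasp point.
Start: joints at [1.046, 0.426, 0.074, 1.606, -0.034, 1.111, -0.067], TCP at [0.247, -0.628, 0.205] pointing down, gripper open.
Joint ranges: [-2.85, 2.85], [-0.5, 2.14], [-1.23, 1.37], [0.21, 2.46], [-1.02, 4.16], [0.16, 2.05], [-2.73, 2.73]. Speed limits (rad/s): [1.89, 1.89, 2.39, 2.39, 3.01, 3.01, 3.01].

INTERFACE

Orientations are given as a unit quaternion [x, y, z, w].
In Python, from rig import move_pose, move_linear, set_joints, open_jaws, close_gripper, pause, inverse_kinematics, camera, camera_info, IKError, hand_in, read_clock, read_qpos, read_joint_vel, read_joint_efforts, read_position, read_ee_rot, read_force, read_moment, read_width, read_grip_force, hold_point_z gives the robot as it stands. The module is installed in compiled form; this text tells all that it offers. Calls block until the motion is done:
- move_pose(position, orientation): joint-space move of the TCP to a pose.
- move_linear(position, rotation=None, v=0.15, force_limit=None): straight line of the TCP; rotation=None keeps the orientation; v is the mean speed in m/s. With force_limit (N) it stops when the force on the tool has changed by that much, and returns True; else False.
- set_joints(angles): joint-space move.
- open_jaws() and close_gripper(): open the fingers fully, or close them until they stop; the grip force is fixed at half the most.
- pause(seconds).
- inverse_kinematics(position, orientation): joint angles nearest the present ones, or None.
- camera(name): name is "scene" or "top" or "wrist"; returns (picture, depth): 480x640x3 uint8, red, green, blue; 480x640 float32, m along the optical axis (not along the pixel's ray), 0 where there is no reading.
- camera_info(name): a dict with "mtx" (3x3 intrinsics, pixels), "eye" and "attitude" of the camera in the world; the wrist camera has in their place "T_tool_cam" (4x4, takes a point from camera to tool coordinates, whose origin is the TCP and whose axes are the flange's). Camera axes: x right, y down, z forward; pixel columns grow to the right and rows downward; lengths in m; the calibration is good to about 2 mm. A picture is of the moment at which its call begins: read the wrist's pose just before it. camera_info takes no time and is no camera call.
A pose or a line that the arm cannot do raises IKError and nothing moves.
- hand_in(): hands the job in; it is judged then, once.
Readings, each from a call of its own:
- read_clock(): time.
- read_qpos(): joint angles.
- read_joint_vel(): joint speeds.
- read_joint_efforts(): joint torques, N m.
- read_position(): TCP position.
- read_ee_rot(): TCP orientation.
- read_force(): force on the tool from outside, world axes, zero at the start.
- read_moment(): the same for the moment, N m.
- read_width(): finger opening in m.
- read_grip_force(): force on a finger pad.
Only numpy, scipy, OpenCV 4.12 (cv2) and the standard library are available. Lean on these libraries where they do the work, as an engineer would, in place of code of your own. Each camera call takes 0.05 s, during which the arm holds its last target. There are 200 camera calls.

TASK

The bench suction's filter cartridge needs shaking out: lay it in the grey cradle, without dropping it, with its orange pull handle sticking out through the slotted end, and let go of it. Then take the orange handle, draw it out against its spring all the way to the stop, hold it there for a full second, and ease it back home under control rather than letting it snap back. Leave the cartridge seated in the cradle, and the other things on the bench where they are.

Things in the scene. Friction and masses are not known exactly. Their poses are not given: they have to be found in the camera images.
- cartridge: loose filter cartridge, 0.4 to 0.65 kg: a block 110 x 50 x 50 mm with white pleats and blue end caps, lying flat. Origin: centre of the block's underside (the handle not counted); z up, its own x along the length, the orange pull handle on the -x side. Grip it across y (50 mm).
- puller (a joint): how far the orange handle is drawn out along the cartridge's -x: 0 home, 0.040 m at the stop; the spring pulls it home with about 2.5 N at home, 6 N at the stop
- puller_grip (a point): middle of the orange handle, an upright plate 14 (x) x 32 (y) x 52 mm (z), 8 to 60 mm above the cartridge's underside. When home it is 107 mm from the cartridge's origin along -x, 34 mm above its underside. A steel rod 10 mm thick, 25 mm above the underside, joins it to the block, with 45 mm clear between plate and block when home. Axes as the cartridge.
- cradle: fixed grey base plate 160 (x) x 96 (y) x 12 mm with a pocket 120 x 60 mm for the cartridge's block (5 mm free all round). Aluminium cheeks at the pocket's corners, 22 mm above its floor, leave 70 mm of each long side open; end walls 10 mm thick, 33 mm above the floor. The -x wall has a slot 26 mm wide, open upwards, for the rod. Origin: centre of the plate's underside, z up.
- cradle_seat (a point): centre of the pocket's floor, 12 mm above the bench, axes as the cradle: the cartridge's origin belongs here, its x along this x (handle beyond the slotted -x wall)
- wax_tin: bystander, to be left alone: round blue tin with red wax, 64 mm wide, 28 high; origin under its centre
- small_tin: bystander, to be left alone: round blue tin with dark red wax, 50 mm wide, 22 high; origin under its centre
- model: bystander, to be left alone: white plaster tooth model, 56 x 56 mm, 31 high; origin under its centre
- bowl: bystander, to be left alone: green rubber mixing bowl, 110 mm wide, 55 high; origin under its centre
- wax_knife: bystander, to be left alone: wax knife (spatula) lying flat, 160 mm long, along its own x; origin under its centre
- bottle: bystander, to be left alone: small amber bottle, 52 mm wide, 110 high; origin under its centre
- articulator: bystander, to be left alone: steel and brass articulator with plaster jaws, 90 x 70 mm, about 110 high; origin under its centre
There are look-alikes about, which are no part of the job. Of the things that look like the cradle, the middle-sized one is meant.

How it is judged:
By the outcome, as a careful person would: the job done as asked, in the order asked, and still so for the second after the job is handed in, with the robot touching nothing.
It also fails if it takes over 56 s, if anything falls off the work surface, if the arm or the gripper's body presses on something with over 40 N, if the wrist force passes 120 N, or if a joint passes its speed limit or range.

## Working session

There is one attempt and no reset: what is moved stays moved. The work goes in short steps, each a Python script; the robot and the scene stay as the last script left them, time stands still between calls to the robot, and variables do not carry over. Pictures are saved under pics/ and viewed, at most 10 in all, crops included, and the job is handed in when it is done.

```bash
mkdir -p pics; cat > h.py <<'E'
import numpy as np, cv2
from rig import *
def snap(n,f):
    im,d=camera(n); cv2.imwrite(f'pics/{f}.png',im[:,:,::-1]); np.savez(f'pics/{f}.npz',im=im,d=d); return im,d
E
python3 - <<'E'
from h import *
a,_=snap('top','top0'); b,_=snap('scene','scene0')
for n in('top','scene','wrist'): print(n,camera_info(n))
print(read_clock(),read_position(),read_ee_rot(),hold_point_z)
E
```

```text
top {'mtx': array([[623.3788161 ,   0.        , 319.26193743],
       [  0.        , 623.3788161 , 242.07006116],
       [  0.        ,   0.        ,   1.        ]]), 'eye': array([0.46283659, 0.02528766, 1.4526005 ]), 'attitude': array([ 0.70690465, -0.70642733,  0.02552307, -0.02438906])}
scene {'mtx': array([[523.63349191,   0.        , 317.13058222],
       [  0.        , 523.63349191, 235.90717414],
       [  0.        ,   0.        ,   1.        ]]), 'eye': array([1.12921697, 0.23892548, 1.01258688]), 'attitude': array([ 0.55170736,  0.78370819, -0.23214569, -0.16591817])}
wrist {'mtx': array([[363.64704216,   0.        , 317.1195441 ],
       [  0.        , 363.64704216, 237.23491237],
       [  0.        ,   0.        ,   1.        ]]), 'T_tool_cam': array([[-1.29978950e-04, -9.64269001e-01, -2.64925041e-01,
         7.72458494e-02],
       [ 9.99999829e-01,  2.56208733e-05, -5.83879655e-04,
         1.02941543e-03],
       [ 5.69804662e-04, -2.64925072e-01,  9.64268833e-01,
        -1.78143510e-01],
       [ 0.00000000e+00,  0.00000000e+00,  0.00000000e+00,
         1.00000000e+00]])}
0.1 [ 0.2469454  -0.62780925  0.20486219] [ 9.82489798e-01  1.86315587e-01 -1.51600551e-04 -5.25433336e-04] 0.0188
```

View pics/top0.png

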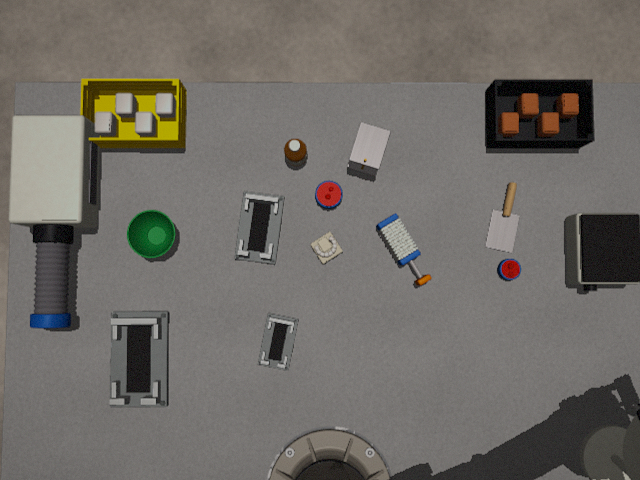

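View pics/scene0.png

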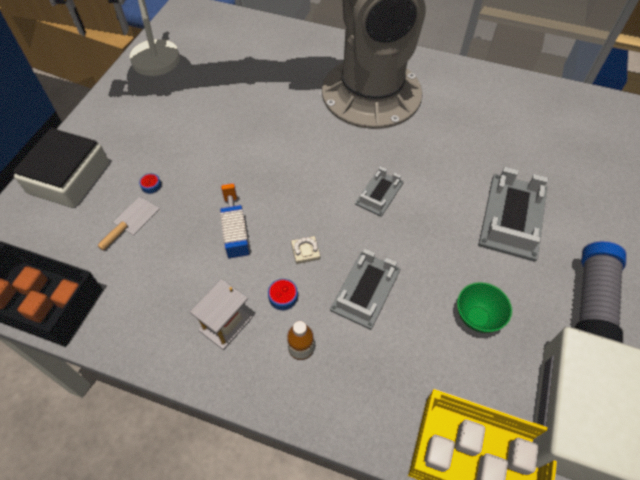

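The top view shows three cradle-like things: (139,358) large, about 220 mm; (260,228) middle, about 163 mm; (278,342) small, about 128 mm. The middle one fits the 160 mm plate. The cartridge is at (400,240) with its handle at (423,280). Next I confirm with an enlarged crop and measure.

```bash
cat >> h.py <<'E'
from scipy.spatial.transform import Rotation as R
def ray(n,uv,z):
    c=camera_info(n); uv=np.atleast_2d(np.array(uv,float)); K=c['mtx']
    d=np.c_[(uv-K[:2,2])/[K[0,0],K[1,1]],np.ones(len(uv))]@R.from_quat(c['attitude']).as_matrix().T
    return c['eye']+d*((z-c['eye'][2])/d[:,2])[:,None]
def rect(n,mask,z):
    cs,_=cv2.findContours(mask.astype(np.uint8),0,2); c=max(cs,key=cv2.contourArea)
    p=ray(n,c[:,0],z)[:,:2]; (x,y),s,a=cv2.minAreaRect((p*1000).astype(np.float32))
    a=np.radians(a)
    if s[0]<s[1]: s=s[::-1]; a+=np.pi/2
    return np.array([x,y])/1000,s,np.degrees(a)
E
python3 - <<'E'
from h import *
im=np.load('pics/top0.npz')['im'];d=np.load('pics/top0.npz')['d']; sc=np.load('pics/scene0.npz')['im']
a=cv2.resize(im[180:300,215:445],None,fx=3,fy=3,interpolation=2)
b=cv2.resize(sc[170:330,200:410],None,fx=1.4,fy=1.4,interpolation=2)
c=np.zeros((600,690,3),np.uint8); c[:360]=a; c[360:584,:294]=b
cv2.imwrite('pics/crop.png',c[:,:,::-1])
hsv=cv2.cvtColor(im,cv2.COLOR_RGB2HSV).astype(int); H,S,V=hsv[...,0],hsv[...,1],hsv[...,2]
w=np.zeros((480,640),bool); w[205:300,365:440]=1
i=im.astype(int)
blue=w&(H>100)&(H<125)&(S>120); white=w&(V>170); org=w&(H>5)&(H<20)&(S>150)
print('cart',rect('top',cv2.morphologyEx((blue|white).astype(np.uint8),cv2.MORPH_CLOSE,np.ones((5,5))),.05)); 
print('org',rect('top',org,.06))
w2=np.zeros((480,640),bool); w2[190:267,232:287]=1
floor=w2&(V<50); print('floor',rect('top',floor,.012))
# heights
from numpy import median
def h(m): 
    v,u=np.nonzero(m); K=camera_info('top'); return K['eye'][2]-median(d[m])
print(h(blue),h(white),h(org),h(floor), 'bench',camera_info('top')['eye'][2]-d[300,330])
print([tuple(im[y,x]) for x,y in((240,250),(262,228),(264,195),(256,260),(225,250))])
for n in('blue','org','floor'): v,u=np.nonzero(eval(n)); print(n,u.mean(),v.mean(),len(u))
E
```

```text
cart (array([ 0.56789087, -0.15419882]), (109.45390319824219, 53.98820114135742), np.float64(30.625267028808597))
org (array([ 0.47712424, -0.20814743]), (36.08594512939453, 14.872621536254883), np.float64(116.43104743957521))
floor (array([0.60451685, 0.16647853]), (118.22001647949219, 57.01481628417969), np.float64(171.86573028564453))
0.04536166340499159 0.04517235905318495 0.06118824631362196 0.007569099966576065 bench 0.008345629278709854
[(np.uint8(160), np.uint8(161), np.uint8(161)), (np.uint8(20), np.uint8(18), np.uint8(27)), (np.uint8(118), np.uint8(118), np.uint8(117)), (np.uint8(109), np.uint8(112), np.uint8(111)), (np.uint8(120), np.uint8(119), np.uint8(114))]
blue 398.18461538461537 240.19615384615383 260
org 422.6530612244898 279.6938775510204 98
floor 258.42146017699116 225.8716814159292 904
```

View pics/crop.png

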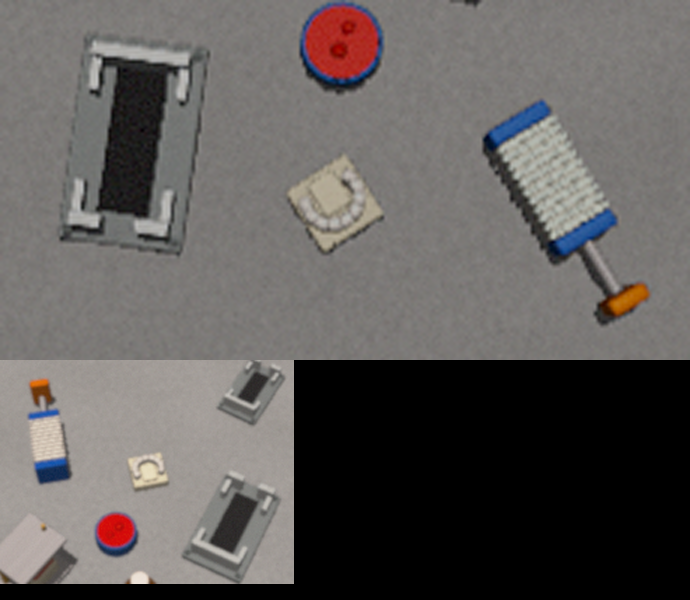

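The crop confirms the middle cradle. Its plain end wall is at the top of the image and the slot is at the bottom, toward the robot, so the cradle's +x is roughly world +x, with yaw about -8°. The cartridge's yaw is about 30.6°, with its handle toward the robot. Next I look at each from straight above with the wrist camera.

```bash
cat >> h.py <<'E'
def q(yaw): return (R.from_euler('z',yaw,degrees=True)*R.from_euler('x',180,degrees=True)).as_quat()
def wpose(p,r):
    T=np.eye(4);T[:3,:3]=R.from_quat(r).as_matrix();T[:3,3]=p; return T@camera_info('wrist')['T_tool_cam']
def wray(T,uv,z):
    K=camera_info('wrist')['mtx']; uv=np.atleast_2d(np.array(uv,float))
    d=np.c_[(uv-K[:2,2])/[K[0,0],K[1,1]],np.ones(len(uv))]@T[:3,:3].T
    return T[:3,3]+d*((z-T[2,3])/d[:,2])[:,None]
def wsnap(f):
    p,r=read_position(),read_ee_rot(); im,d=camera('wrist'); T=wpose(p,r)
    np.savez(f'pics/{f}.npz',im=im,d=d,T=T); cv2.imwrite(f'pics/{f}.png',im[:,:,::-1]); return im,d,T
E
python3 - <<'E'
from h import *
move_pose([.568,-.154,.22],q(30.6)); wsnap('wc')
move_pose([.6045,.166,.22],q(-8.1)); wsnap('wr')
print(read_clock(),read_qpos())
a=cv2.imread('pics/wc.png');b=cv2.imread('pics/wr.png')
cv2.imwrite('pics/w2.png',np.hstack([a[:,120:520],b[:,120:520]]))
E
```

```text
3.4833 [-0.16217203  0.34951297 -0.26345737  1.68827189  0.09996972  1.1171514
 -2.1679106 ]
```

View pics/w2.png

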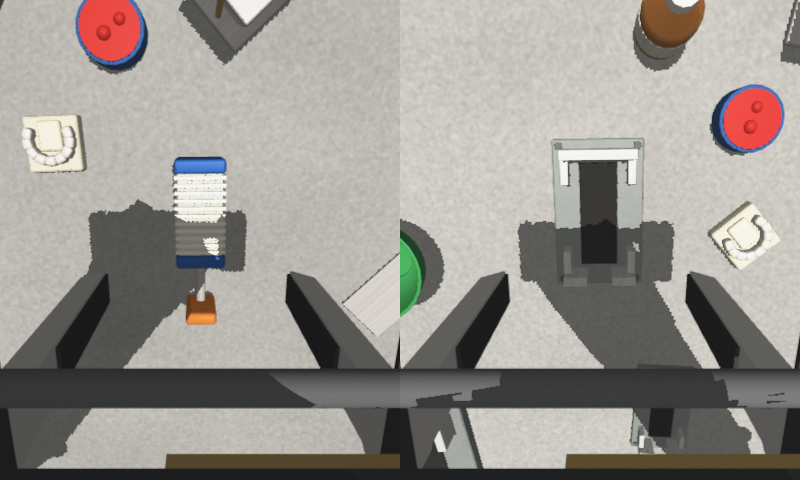

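Left half: the cartridge lies straight in the frame, with the block at rows 158-268, columns 293-347, and the handle at about (321,312). Right half: the cradle plate is at columns 273-364, rows 139-283, with the plain wall at the far end and the slot at the near end. Now to measure it metrically.

```bash
cat >> h.py <<'E'
def hmap(d,T):
    K=camera_info('wrist')['mtx']; v,u=np.mgrid[:480,:640]
    P=np.stack([(u-K[0,2])/K[0,0]*d,(v-K[1,2])/K[1,1]*d,d],-1)@T[:3,:3].T+T[:3,3]; return P
def rectp(p):
    (x,y),s,a=cv2.minAreaRect((p[:,:2]*1000).astype(np.float32))
    if s[0]<s[1]: s=s[::-1]; a+=90
    return np.round([x,y],1),np.round(s,1),round(a,2)
def big(m):
    cs,_=cv2.findContours(cv2.morphologyEx(m.astype(np.uint8),cv2.MORPH_OPEN,np.ones((3,3))),0,1); return max(cs,key=cv2.contourArea)[:,0]
E
python3 - <<'E'
from h import *
def L(f): z=np.load(f'pics/{f}.npz'); return z['im'],z['d'],z['T']
im,d,T=L('wc'); P=hmap(d,T); h=P[...,2]
print('bench c',np.median(h[280:330,400:430]),'top',np.median(h[170:255,300:340]),'noise',h[180:200,420:460].std())
w=np.zeros(h.shape,bool); w[140:290,270:370]=1
m=w&(h>.035); c=big(m); print('block',rectp(wray(T,c,.05)),cv2.boundingRect(c))
hsv=cv2.cvtColor(im,cv2.COLOR_RGB2HSV).astype(int); b=w&(hsv[...,0]>100)&(hsv[...,0]<125)&(hsv[...,1]>120)
print('bluebox',rectp(wray(T,np.argwhere(b)[:,::-1],.05)))
w[:]=0; w[285:335,290:350]=1; o=w&(hsv[...,0]>4)&(hsv[...,0]<22)&(hsv[...,1]>150)&(h>.05); print('org',rectp(wray(T,big(o),.06)),np.median(h[o]))
im,d,T=L('wr'); P=hmap(d,T); h=P[...,2]
b0=np.median(h[150:210,210:250]); print('bench r',b0,'plate',np.median(h[200:215,280:290]),'floor',np.median(h[190:250,310:328]))
w=np.zeros(h.shape,bool); w[120:300,255:385]=1
c=big(w&(cv2.blur(h,(3,3))-b0>.006)); print('plate',rectp(wray(T,c,.012)),cv2.boundingRect(c))
V=im.max(2); c=big(w&(V<40)&(np.abs(h-.012-b0)<.006)); print('dark',rectp(wray(T,c,.012)),cv2.boundingRect(c))
for zz in(.03,.045):
    m=w&(h>zz-.012)&(h<zz+.006); 
    if zz==.045:m=w&(h-b0>.038)
    print('walls',zz,cv2.boundingRect(np.argwhere(m)[:,::-1].astype(np.int32)),rectp(wray(T,np.argwhere(m)[:,::-1],zz)))
E
```

```text
bench c 0.23324341010738664 top 0.047485132338122904 noise 0.028161165543506676
block (array([ 572.9, -156.8]), array([109.4,  49.7]), 30.81) (294, 158, 53, 111)
bluebox (array([ 573.6, -155.9]), array([109.6,  48.2]), 31.03)
org (array([ 483.6, -209.8]), array([29.8, 14.7]), 120.51) 0.058153157386363896
bench r -0.0009605851638814777 plate 0.01093219681541377 floor 0.011623444769812002
plate (array([599.7, 162.4]), array([165.4,  99.7]), 171.85) (272, 137, 94, 151)
dark (array([571.6, 167.4]), array([48.4, 37.3]), 172.6) (301, 220, 35, 43)
walls 0.03 (280, 148, 77, 128) (array([605. , 162.2]), array([133.2,  76.4]), 172.71)
walls 0.045 (255, 121, 130, 179) (array([607.4, 164.1]), array([177.7, 129.8]), 172.64)
```

```bash
python3 - <<'E'
from h import *
z=np.load('pics/wr.npz'); im,d,T=z['im'],z['d'],z['T']; h=hmap(d,T)[...,2]
A=R.from_euler('z',-8.15,degrees=True).as_matrix()[:2,:2]; c0=np.array([.5997,.1624])
v,u=np.mgrid[130:295,262:375]; uv=np.c_[u.ravel(),v.ravel()]
hh=cv2.medianBlur(h.astype(np.float32),3)[130:295,262:375].ravel()
loc=lambda z:(wray(T,uv,z)[:,:2]-c0)@A*1000
for n,lo,hi,zz in(('wall',.039,.055,.045),('cheek',.028,.039,.034),('plate',.006,.017,.012)):
    l=loc(zz); m=(hh>lo)&(hh<hi)&(abs(l[:,0])<88)&(abs(l[:,1])<56)
    if n!='plate': m&=(abs(l[:,0])<76)&(abs(l[:,1])<45)
    l=l[m]; print(n,len(l))
    for s in (1,-1):
        k=l[s*l[:,0]>0]; print('  x side',s,np.percentile(k[:,0],[1,10,50,90,99]).round(1),' y',np.percentile(k[:,1],[1,50,99]).round(1))
    for s in (1,-1):
        k=l[s*l[:,1]>0]; print('  y side',s,np.percentile(k[:,1],[1,10,50,90,99]).round(1))
E
```

```text
wall 1339
  x side 1 [61.6 62.6 67.2 70.9 71.8]  y [-35.1   1.3  38.3]
  x side -1 [-67.5 -66.3 -61.9 -57.4 -56.3]  y [-37.3  12.7  36.6]
  y side 1 [ 0.4  6.  22.1 34.6 38.3]
  y side -1 [-37.2 -33.7 -21.5  -6.3  -0.6]
cheek 973
  x side 1 [36.5 39.5 49.3 60.  71.5]  y [-36.6  -0.2  38.9]
  x side -1 [-60.6 -59.5 -50.4 -35.9 -32.6]  y [-37.9  14.   37.4]
  y side 1 [ 5.1 20.4 33.2 37.3 38.9]
  y side -1 [-37.9 -36.4 -32.5 -26.5 -13.8]
plate 10338
  x side 1 [ 0.2  6.8 34.8 75.8 80.8]  y [-45.6   1.2  47.9]
  x side -1 [-75.3 -62.  -30.3  -6.5  -0.9]  y [-46.9   0.   46.8]
  y side 1 [ 0.1  4.3 22.1 44.3 48. ]
  y side -1 [-46.8 -43.2 -21.7  -4.4  -0.9]
```

```bash
python3 - <<'E'
from h import *
y=30.9; u=np.array([np.cos(np.radians(y)),np.sin(np.radians(y))]); g=np.array([.5729,-.1568])-.005*u
open_jaws()
move_pose([*g,.09],q(y)); print(read_clock(),read_width())
move_linear([*g,.009],v=.1,force_limit=15); close_gripper(); print(read_width(),read_grip_force(),read_clock())
f0=read_force(); move_linear([*g,.06],v=.12); pause(.2); print('lift',read_force()-f0,read_width())
move_linear([*g,.2],v=.2); im,d,T=wsnap('held'); print(read_clock(),read_position())
# block in tool frame: top is 0.05-0.009 above tcp
t=read_position()[2]+.041; hm=hmap(d,T)[...,2]
m=(hm>t-.012)&(hm<t+.012); m[:, :220]=0; m[:,420:]=0; m[330:]=0
l=(wray(T,big(m),t)[:,:2]-read_position()[:2])@R.from_euler('z',y,degrees=True).as_matrix()[:2,:2]
print(rectp(l),cv2.boundingRect(big(m)))
E
```

```text
5.025 0.09418039828536426
0.04997146247537195 30.00037282705307 6.7333
lift [ 1.46097279 -0.92500678 -7.81326545] 0.049931375668476684
8.4083 [ 0.5677327  -0.15920213  0.19836956]
(array([30. , -1.3]), array([79. , 61.3]), 90.05) (223, 183, 190, 147)
```

View pics/held.png

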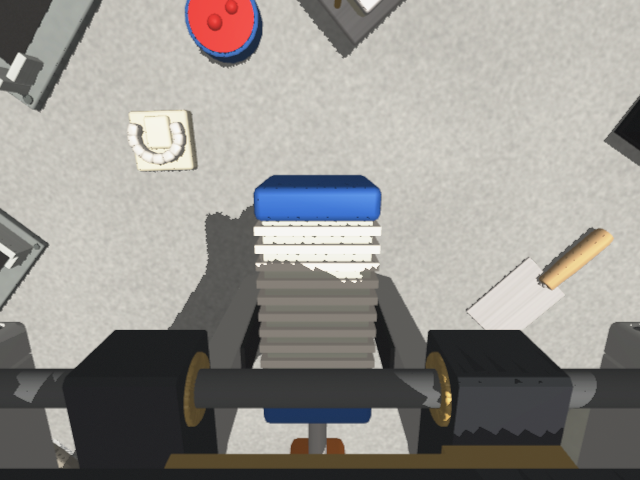

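The cartridge is held square in the jaws. The far cap's top edge is at about row 188 (columns 255-380), and the near cap's edge is at about row 423. Next I compute its offset and pitch in the hand.

```bash
python3 - <<'E'
from h import *
z=np.load('pics/held.npz'); d,T,im=z['d'],z['T'],z['im']; t=.1984+.041
A=R.from_euler('z',30.9,degrees=True).as_matrix()[:2,:2]; p=np.array([.5677,-.1592])
P=hmap(d,T); X=(P[...,:2]-p)@A
for v in (178,182,186,190,194,200,215,235,260,300,340,355,412,420,424,428): print(v,(X[v,312:330].mean(0)*1000).round(1),(np.median(P[v,300:335,2])*1000).round(1),im[v,318])
print((wray(T,[[318,188],[318,423]],t)[:,:2]-p)@A)
E
```

```text
178 [59.1 -2.7] 207.1 [31 53 89]
182 [59.1 -2.6] 223.0 [30 53 90]
186 [59.1 -2.5] 235.7 [ 34  60 103]
190 [57.9 -2.4] 238.0 [ 58 107 191]
194 [57.5 -2.3] 238.4 [ 85 139 224]
200 [54.1 -2.5] 238.4 [ 79 134 221]
215 [48.2 -2.5] 238.5 [ 59 112 204]
235 [40.1 -2.5] 238.1 [246 245 241]
260 [28.8 -2.5] 235.5 [238 236 224]
300 [12.1 -2.6] 237.8 [134 128 120]
340 [-8.1 -2.6] 235.6 [115 115 105]
355 [-15.4  -2.6] 235.7 [118 118 108]
412 [-43.1  -2.7] 238.7 [30 53 92]
420 [-47.2  -2.7] 238.8 [30 54 90]
424 [-102.3   -4.2] 215.7 [101  98  95]
428 [-105.4   -4.2] 215.7 [101  98  95]
[[ 0.05881128 -0.00149196]
 [-0.04838019 -0.0015489 ]]
```

```bash
python3 - <<'E'
from h import *
y=-7.7; A=R.from_euler('z',y,degrees=True).as_matrix()[:2,:2]
g=np.array([.6020,.1625])+A@[-.0053,.0015]
move_pose([*g,.2],q(y)); print(read_clock(),read_position()-[*g,.2],read_width())
move_linear([*g,.075],v=.15); pause(.1); im,d,T=wsnap('pre'); print(g,read_position(),read_force())
E
```

```text
9.6417 [ 0.00016482 -0.00150364 -0.00051733] 0.04963150341423987
[0.59694877 0.1646966 ] [0.59756363 0.16483763 0.07604736] [ 0.15626814  0.59699819 -5.99585045]
```

View pics/pre.png

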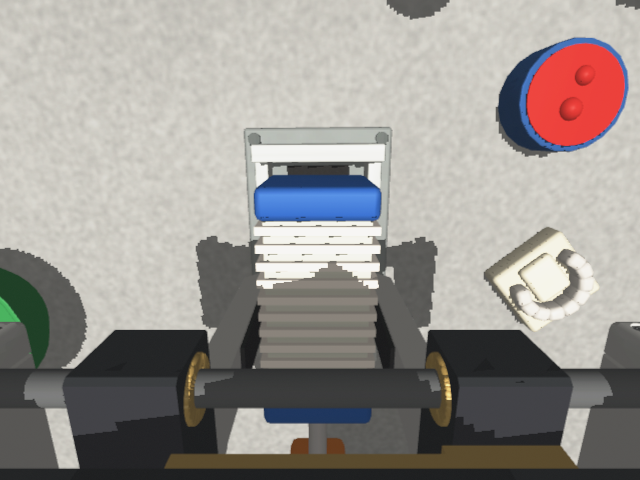

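The block and cradle are both centred at column 317.5. The far wall's top spans rows 144-162. I check its position along x, then lower.

```bash
python3 - <<'E'
from h import *
z=np.load('pics/pre.npz'); d,T=z['d'],z['T']; y=-7.7; A=R.from_euler('z',y,degrees=True).as_matrix()[:2,:2]; p=np.array([.59756,.16484])
print((wray(T,[[318,144],[318,161.5],[251,150],[385,150]],.045)[:,:2]-p)@A, (wray(T,[[245,128.5],[391,128.5]],.012)[:,:2]-p)@A)
P=hmap(d,T); 
for v in(142,146,150,156,160,164,168): print(v,((P[v,300:330,:2].mean(0)-p)@A*1000).round(1),np.median(P[v,300:330,2]).round(4))
E
```

```text
[[ 0.07419841 -0.00109839]
 [ 0.06462278 -0.00110238]
 [ 0.07094893  0.036443  ]
 [ 0.07093501 -0.03862705]] [[ 0.08328167  0.04551066]
 [ 0.08325847 -0.04775768]]
142 [74.9  1.1] 0.011
146 [73.1  0.9] 0.0441
150 [70.9  0.9] 0.0439
156 [67.6  0.9] 0.0441
160 [65.4  0.9] 0.0439
164 [60.9  1.2] 0.0107
168 [58.4  1.2] 0.0116
```

```bash
python3 - <<'E'
from h import *
g=np.array([.5973,.1648])
move_linear([*g,.03],v=.06,force_limit=12); print(read_position(),read_force())
hit=move_linear([*g,.0185],v=.02,force_limit=5); print(hit,read_position(),read_force(),read_clock())
E
```

```text
[0.59752577 0.1649203  0.03026379] [-0.74627804  0.39710716 -5.82866436]
True [0.59738444 0.16476696 0.02086012] [-0.45832957  0.19650363  4.45819092] 12.15
```

Contact came at 0.0209 m, where 0.021 m was expected. I release, then rise to look.

```bash
python3 - <<'E'
from h import *
open_jaws(); p=read_position(); move_linear([p[0],p[1],.11],v=.15); move_linear([.53,.174,.2],v=.25)
wsnap('seat'); print(read_clock(),read_position(),read_force())
E
```

```text
14.3833 [0.52995216 0.1734838  0.19866784] [ 0.24384531  0.19127459 -0.35475954]
```

View pics/seat.png

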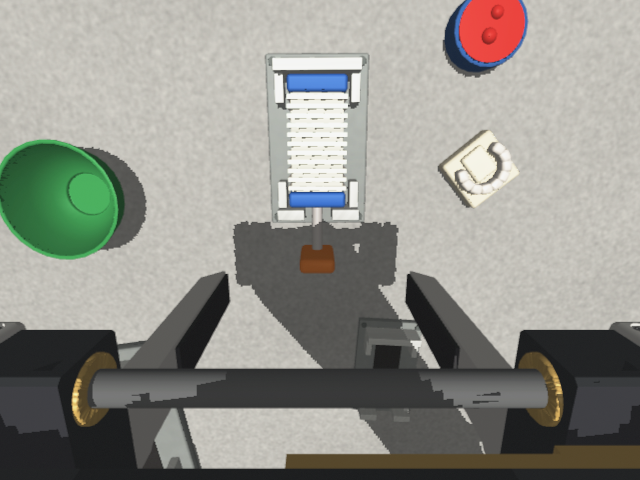

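The cartridge is seated in the pocket, with its rod through the slot and the handle at about (318,259), outside. I measure the handle and grip it across y.

```bash
python3 - <<'E'
from h import *
z=np.load('pics/seat.npz'); im,d,T=z['im'],z['d'],z['T']; h=hmap(d,T)[...,2]
hsv=cv2.cvtColor(im,cv2.COLOR_RGB2HSV).astype(int); m=(hsv[...,0]>3)&(hsv[...,0]<22)&(hsv[...,1]>150); m[:235]=0;m[285:]=0
m2=m&(h>.066); c=big(m2); print(cv2.boundingRect(c),rectp(wray(T,c,.072)),np.median(h[m2]))
b=(hsv[...,0]>100)&(hsv[...,0]<125)&(hsv[...,1]>120); b[:68]=0;b[215:]=0;b[:,:280]=0;b[:,355:]=0; b&=h>.05
print(rectp(wray(T,np.argwhere(b)[:,::-1],.062)))
print(inverse_kinematics([.4566,.1838,.03],q(-7.7)),inverse_kinematics([.4966,.1784,.03],q(-7.7)))
E
```

```text
(300, 258, 34, 15) (array([498. , 177.8]), array([29.5, 13.2]), 82.27) 0.07054121823607123
(array([601.9, 163.4]), array([107.2,  48.3]), 172.14)
[-0.24487193  0.39450044 -0.31737642  2.13600772  0.20255608  0.63879243
 -2.40789998] [-0.21858289  0.4377194  -0.3007969   2.05966938  0.20320419  0.67168246
 -2.35758355]
```

```bash
python3 - <<'E'
from h import *
y=-7.8; u=np.array([np.cos(np.radians(y)),np.sin(np.radians(y)),0]); g=np.array([.4975,.1781,.022])
move_pose([*g[:2],.11],q(y)); move_linear(g,v=.08,force_limit=12); close_gripper()
p0=read_position(); f0=read_force(); print(p0,read_width(),read_grip_force(),f0,read_clock())
hit=False
for s in (.02,.035,.06):
    hit=move_linear(p0-s*u,v=.035,force_limit=(None if s<.03 else 9)); print(s,hit,(read_position()-p0)@u,(read_force()-f0)@u,read_width())
    if hit: break
pause(.3); wsnap('pull'); print((read_position()-p0)@u,(read_force()-f0).round(2),read_clock())
E
```

```text
[0.49749307 0.17810592 0.02198361] 0.03199426895624904 30.000423789024353 [-0.05409654 -1.01508734 -0.43924281] 17.075
0.02 False -0.019899280629068847 3.717009264300252 0.03181113383413935
0.035 False -0.034678602807063696 5.358011245210493 0.031582265435178204
0.06 True -0.04544560544920731 5.586894185920859 0.0317243649220308
-0.045076010812092046 [ 6.9  -0.09 -0.3 ] 19.175
```

```bash
python3 - <<'E'
import cv2,numpy as np
cv2.imwrite('pics/pullc.png',cv2.imread('pics/pull.png'))
E
```

```text
(no output)
```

View pics/pull.png

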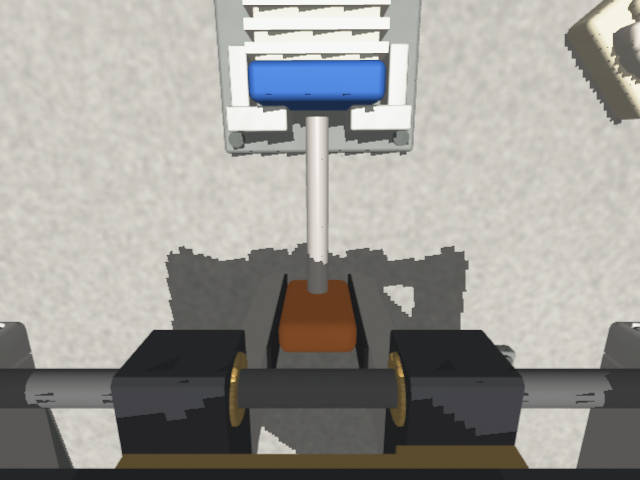

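The rod is drawn out. The block has slid against the slotted wall, with its cap ending at about row 103 and the handle's inner edge at about row 281. I probe whether this is really the stop and hold there.

```bash
python3 - <<'E'
from h import *
z=np.load('pics/pull.npz'); T,d=z['T'],z['d']; P=hmap(d,T); y=-7.8; u=np.array([np.cos(np.radians(y)),np.sin(np.radians(y)),0])
p0=np.array([.49749,.17811,.02198])
for v in list(range(96,108,2))+list(range(276,288,2)): 
    c=[310,326] if v>200 else [260,380]
    print(v,(np.median((P[v,c[0]:c[1]]-p0)@u)*1000).round(1),np.median(P[v,c[0]:c[1],2]).round(4))
p=read_position(); f0=read_force()
hit=move_linear(p-.012*u,v=.012,force_limit=6); print(hit,(read_position()-p0)@u,(read_force()-f0)@u,read_clock())
pause(.6); print((read_position()-p0)@u,read_force(),read_width()); pause(.8); print((read_position()-p0)@u,read_force(),read_clock())
wsnap('hold')
E
```

```text
96 46.9 0.0604
98 46.3 0.0598
100 45.7 0.059
102 45.3 0.0553
104 45.3 0.0471
106 45.2 0.0392
276 -30.2 0.0404
278 -31.3 0.0402
280 -32.2 0.0404
282 -33.3 0.0404
284 -34.4 0.0402
286 -35.2 0.0405
True -0.045431227918567206 -0.85609289036775 19.5167
-0.0452354939652948 [ 5.61304215 -0.75646595 -1.33196714] 0.032069978624776854
-0.04523854141300157 [ 5.3671551  -0.76855506 -1.2870487 ] 20.9167
```

```bash
python3 - <<'E'
from h import *
y=-7.8; u=np.array([np.cos(np.radians(y)),np.sin(np.radians(y)),0]); p0=np.array([.49749,.17811,.02198])
for s in (.0458,.0464):
    move_linear(p0-s*u,v=.01); pause(.15); print((read_position()-p0)@u,read_force()@u)
pause(1.3); print((read_position()-p0)@u,read_force(),read_width(),read_clock())
for s in (.03,.015,.008,.005,.002,.0):
    move_linear(p0-s*u,v=.03); print(s,(read_position()-p0)@u,(read_force()@u).round(2),read_clock())
pause(.2); print(read_force()); wsnap('home')
E
```

```text
-0.045256012824819385 6.043538905624711
-0.04569393256513916 6.613953765170805
-0.04567387579327775 [ 6.51086029 -2.51732557 -3.6092607 ] 0.03196857802803026 23.0667
0.03 -0.029512550014818877 5.36 23.7667
0.015 -0.014945610379262049 4.04 24.4167
0.008 -0.007819550427910988 2.91 24.8
0.005 -0.0051258534399776885 0.72 25.05
0.002 -0.002933833136072177 -6.52 25.3
0.0 -0.0013082868430009705 -7.48 25.55
[-7.26439438  0.99851887 10.40781487]
```

View pics/home.png

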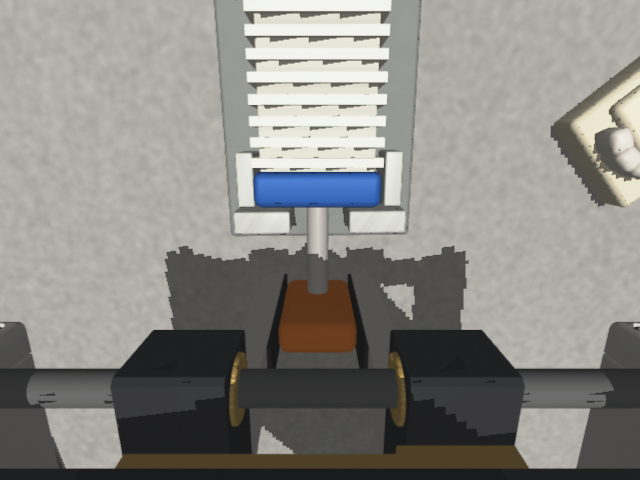

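The handle is home. Force reversed at about -5.2 mm, so the stop lies near -45.2 to -45.5 mm, and I held at -45.7 mm. The block is back off the slotted wall (cap edge at row 206). I relieve the push, let go and check the seating.

```bash
python3 - <<'E'
from h import *
y=-7.8; u=np.array([np.cos(np.radians(y)),np.sin(np.radians(y)),0]); p0=np.array([.49749,.17811,.02198])
print(read_position())
for s in(.002,.003,.0035):
    move_linear(p0-s*u,v=.01); print(read_position()@u-p0@u,read_position()[2],read_force().round(2))
    if abs(read_force()@u)<2: break
open_jaws(); p=read_position(); move_linear([p[0],p[1],.12],v=.12); move_linear([.53,.174,.2],v=.2); pause(.2)
im,d,T=wsnap('end'); print(read_clock(),read_force())
h=hmap(d,T)[...,2]; hsv=cv2.cvtColor(im,cv2.COLOR_RGB2HSV).astype(int)
b=(hsv[...,0]>100)&(hsv[...,0]<125)&(hsv[...,1]>120); b[:60]=0;b[215:]=0;b[:,:270]=0;b[:,365:]=0; b&=h>.05
c=np.argwhere(b)[:,::-1]; print(rectp(wray(T,c,.062)))
for s in(1,0): k=b.copy(); (k.__setitem__(slice(140,None),0) if s else k.__setitem__(slice(0,140),0)); print('cap h',np.median(h[k]))
m=(hsv[...,0]>3)&(hsv[...,0]<22)&(hsv[...,1]>150); m[:235]=0;m[285:]=0
print(rectp(wray(T,big(m&(h>.066)),.072)))
E
```

```text
[0.49625503 0.17848388 0.02194313]
-0.0018657929131593587 0.02195903257987767 [2.76 1.06 0.47]
-0.0029921919209824344 0.02198557002380009 [ 1.93  1.18 -0.87]
29.2667 [-0.53868509 -0.35566354  0.00701287]
(array([601. , 163.4]), array([107.8,  48.3]), 172.14)
cap h 0.06072959435639913
cap h 0.060763085739115874
(array([497.2, 177.7]), array([30.3, 12.2]), 82.14)
```

View pics/end.png

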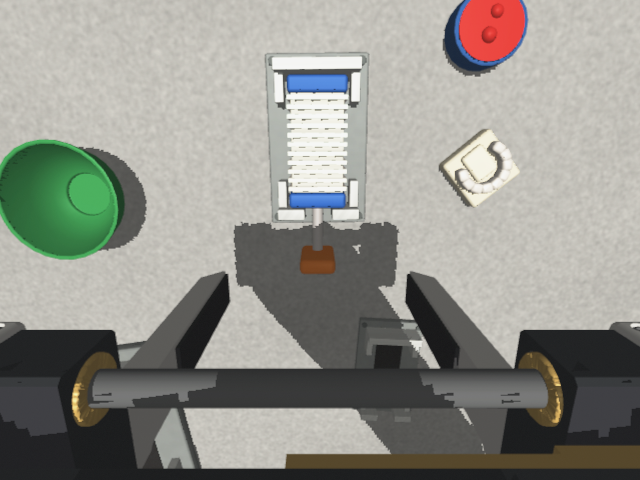

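Seated, level and home. One last check of the drawn length, comparing the block-end-to-handle gap between the "hold" and "home" pictures.

```bash
python3 - <<'E'
from h import *
y=-7.8; u=np.array([np.cos(np.radians(y)),np.sin(np.radians(y)),0])
Tt=np.linalg.inv(camera_info('wrist')['T_tool_cam'])
for f in('pull','hold','home'):
    z=np.load(f'pics/{f}.npz'); T,d,im=z['T'],z['d'],z['im']; tcp=(T@Tt)[:3,3]; P=hmap(d,T); h=P[...,2]
    hs=cv2.cvtColor(im,cv2.COLOR_RGB2HSV).astype(int); b=(hs[...,0]>100)&(hs[...,0]<125)&(hs[...,1]>120)&(h>.03); b[:,:240]=0;b[:,400:]=0;b[230:]=0
    X=((P-tcp)@u*1000); x=[X[:,c][b[:,c]].min() for c in range(270,365) if b[:,c].any()]; print(f,np.median(x),len(x))
E
```

```text
pull 90.29741521420077 95
hold 90.44862310167571 95
home 51.78125086394871 95
```

```bash
python3 - <<'E'
from h import *
y=-7.8; u=np.array([np.cos(np.radians(y)),np.sin(np.radians(y)),0])
for f in('hold','home'):
    z=np.load(f'pics/{f}.npz'); T,d=z['T'],z['d']; P=hmap(d,T); X=P@u*1000; h=P[...,2]
    for n,c in(('L',slice(240,282)),('R',slice(358,400))):
        m=(h>.038)&(h<.052); m[:90]=0; m[245:]=0; k=np.zeros_like(m); k[:,c]=m[:,c]
        print(f,n,'wall outer/inner',np.percentile(X[k],[2,98]).round(1),k.sum(),np.median(h[k]).round(4))
    m=(h>.009)&(h<.016); m[:60]=0; m[250:]=0; k=np.zeros_like(m); k[:,270:300]=m[:,270:300]; k[:,340:370]=m[:,340:370]
    print('plate end',np.percentile(X[k],[1,3]).round(1))
E
```

```text
hold L wall outer/inner [503.7 514. ] 1136 0.0439
hold R wall outer/inner [504.3 514.1] 1107 0.0439
plate end [494.  494.5]
home L wall outer/inner [504.1 513.9] 1025 0.0438
home R wall outer/inner [504.5 514.3] 1025 0.0438
plate end [494.  494.2]
```

```bash
python3 -c "
from h import *
print(hand_in(),read_clock())"
```

```text
the job is handed in; nothing more can be done
the job is handed in; nothing more can be done
```

I handed the job in after about 30 s: the cartridge is seated in the middle cradle with its handle through the slot; the handle was drawn to the stop (judged from force; pictures measured about 39 of the 40 mm), held over a second, eased home and let go, and the arm touched nothing else that I know of.

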